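Fetch the maker's seal from the covered box in the pottery studio

ROBOT

A 6-joint arm with a two-finger parallel gripper is mounted at the origin on the work surface. World frame = base frame: x ahead of the robot, y to its left, z up, the work surface at z = 0. Lengths are in m, angles in rad, forces in N, time in s.
With the tool pointing down it reaches from about 0.425 to 0.95 m from the base axis. Payload 3.5 kg.
Tool frame: the origin (TCP) lies at the very end of the fingers, on their centre line; the grasp point (between the pads) lies 19 mm behind it; z points along the fingers, y is the direction in which the jaws open and shut (so a half turn about z gives the same grasp; the last joint's range is limited). The gripper opens to 85 mm and grips with 20 to 120 N. Pads are 22 mm wide; open, the fingers measure 114 mm over their backs; the gripper's body (76 mm by 85 mm) begins 54 mm behind the grasp point. The pads swing forward as they close: fully open they stand 13 mm farther back than shut.
Start: joints at [-1.279, 0.286, 1.577, -0, 1.279, -0.15], TCP at [0.289, -0.61, 0.231] pointing down, gripper open.
Joint ranges: [-2.77, 2.77], [-0.9, 2.22], [0.21, 2.48], [-1.53, 4.67], [0.24, 2.81], [-2.84, 2.84]. Speed limits (rad/s): [2.79, 2.79, 3.14, 3.14, 3.14, 3.14].

INTERFACE

Orientations are given as a unit quaternion [x, y, z, w].
In Python, from plant import get_state, read_camera, sign_off gives the robot as it stands.
- The arm moves only by the tool step_arm, never from a script. Its argument "targets" is a list that holds one entry, the list of rows, each a list of 5 numbers: the opening, from 0 (shut) to 1 (fully open), then the shift along the tool's x, y, z each as a share of 4 cm, from -1 to 1, then the turn about the tool's z as a share of 5 degrees, from -1 to 1. A call has 1 to 10 rows; each row shifts and turns the commanded pose from where the row before left it, along the tool's axes as they then stand; what a row does not reach is not made up. A row lasts 1/12 s, in which the tool goes at most 41.7 mm and 7.16 degrees, less where a joint would pass 70% of its speed; a pose out of reach is approached as far as the arm can. A call with a number of a shift or a turn outside -1 to 1 is refused whole. A call with a gripper value outside its range is refused whole. The fingers move at their own pace and stop on an object; "squeeze" is the grip in N (left out, the last holds). Time passes only in rows, so rows that do not move let the fingers close. It gives the time, the measured TCP pose, the force and the opening at its end, in the units of the state.
- get_state(): the state, without advancing time (a new reading comes with each control period).
- read_camera(name): name is "scene" or "side" or "wrist"; returns a dict with "pixels" (480x640x3 uint8, red, green, blue), "range_z" (480x640 float32, m along the optical axis (not along the pixel's ray), 0 where there is no reading), "mtx" (3x3 intrinsics, pixels), "rvec" (rotation vector, rad) and "tvec" (3), from world to camera coordinates, as OpenCV has them. Camera axes: x right, y down, z forward; pixel columns grow to the right and rows downward; lengths in m; the calibration is good to about 2 mm. A picture is of the moment at which its call begins.
- sign_off(): hands the job in, once; it reports no verdict.
The state is a dict: "time": time; "qpos": joint angles; "dq": joint speeds; "joint_efforts": joint torques, N m; "eef_pos": TCP position; "tcp_rot": TCP orientation; "contact_force": force on the tool from outside, world axes, zero at the start; "wrist_torque": the same for the moment, N m; "opening": opening from 0.0 (shut) to 1.0 (fully open).
Only numpy, scipy, OpenCV 4.12 (cv2) and the standard library are available. Lean on these libraries where they do the work, as an engineer would, in place of code of your own. Each camera call takes 0.05 s, during which the arm holds its last target.

TASK

Slide the loose cover of the wooden seal box all the way back onto the plain far end of the box, without lifting it off the box, so that all three pockets are open. Then lift the brass maker's seal with the red top out of its pocket and stand it upright in the middle of the square terracotta tile; leave the cover slid back on the box.

Things in the scene. Friction and masses are not known exactly. Their poses are not given: they have to be found in the camera images.
- seal_box: Brown wooden box, fixed. Origin on the table; spans x -120..136, y ±108 mm; +x points away from the robot ±20°. Near end: 3 open pockets 96 (x) by 58 mm, centres x -58, y -66, 0, 66, floor 6 mm and wall tops 48 mm above the table, each holding one small thing. Far end (x -10..130): plain flat deck, also at 48 mm. A dark lip 6 mm thick, 8 mm high rings the top, inside x -114..130, y ±102.
- cover: Loose pale plywood plate 110 (x) by 196 (y) by 6 mm, 0.13-0.25 kg, flat inside the lips over the pockets, axes along the box's. Origin: centre of underside. Yellow grip bar in its middle: 80 mm along y, 18 thick along x, top 26 mm above the plate. Pinch it and slide along box +x: centre starts at box x -58 mm, pockets are clear at +45, it meets the far lip at +75.
- seal: Maker's seal: upright brass cylinder, 24 mm diameter, 36 mm tall, red top, dark band, about 0.12 kg, standing within 8 mm (box x) and 5 mm (y) of a pocket's centre. Origin: centre of underside, z up. The other pockets hold a white porcelain plug (28 mm round, 30 tall) and a blue glazed block (28 mm square, 24 tall); which is where varies.
- tile: Square reddish-brown terracotta tile, 110 x 110 x 8 mm, with a thin white circle of 66 mm diameter round its middle, fixed to the table on the robot's left (+y) of the box. Origin: centre of its underside, on the table.
Mind the look-alikes: they are no part of the job. Of the things that look like the tile, take the one that is farthest to the robot's left at the start.

How it is judged:
By the outcome, as a careful person would: the job done as asked, in the order asked, and still so for the second after the job is handed in, with the robot touching nothing.
It also fails if it takes over 50 s, if anything falls off the work surface, if the arm or the gripper's body presses on something with over 40 N, if the wrist force passes 120 N, or if a joint passes its speed limit or range.

## Working session

There is one attempt and no reset: what is moved stays moved. The work goes in short steps, Python scripts to look and compute and a tool call to move; the robot and the scene stay as the last step left them, time stands still between calls to the robot, and variables do not carry over. Pictures are saved under pics/ and viewed, and the job is handed in when it is done.

Besides the shell and the picture viewer there is one more tool, called as name(argument=value, ...), one argument or row to a line, values as JSON. step_arm: Moves the arm, as the interface text tells. Shift numbers are shares of 4 cm and turn numbers shares of 5 degrees, none past 1 either way. Its arguments: {"type":"object","properties":{"targets":{"type":"array"},"squeeze":{"type":"number"}},"required":["targets"]}

```bash
mkdir -p pics; ls; cat > h.py <<'E'
import numpy as np,cv2,pickle
from plant import get_state,read_camera
def snap(n,tag):
    c=read_camera(n); cv2.imwrite(f'pics/{tag}.png',c['pixels'][:,:,::-1]); pickle.dump(c,open(f'{tag}.pkl','wb')); return c
def load(tag): return pickle.load(open(f'{tag}.pkl','rb'))
def ray(c,uv):
    R=cv2.Rodrigues(np.array(c['rvec'],float))[0]; t=np.array(c['tvec'],float).reshape(3)
    d=np.linalg.inv(c['mtx'])@np.array([uv[0],uv[1],1.]); return -R.T@t,R.T@d
def onz(c,uv,z):
    o,d=ray(c,uv); return o+d*(z-o[2])/d[2]
def pt(c,uv):
    o,d=ray(c,uv); return o+d*c['range_z'][int(uv[1]),int(uv[0])]
def proj(c,p):
    return cv2.projectPoints(np.array(p,float).reshape(-1,1,3),np.array(c['rvec'],float),np.array(c['tvec'],float),c['mtx'],None)[0].reshape(-1,2)
def tri(c1,u1,c2,u2):
    o1,d1=ray(c1,u1);o2,d2=ray(c2,u2)
    s=np.linalg.lstsq(np.stack([d1,-d2],1),o2-o1,rcond=None)[0]
    a=o1+s[0]*d1;b=o2+s[1]*d2; return (a+b)/2,np.linalg.norm(a-b)
E
python3 - <<'E'
from h import *
for n in ['scene','side','wrist']: snap(n,n+'0')
s=get_state(); print({k:np.round(v,4).tolist() for k,v in s.items()})
E
```

```text
pics
{'time': 0.15, 'qpos': [-1.279, 0.287, 1.5778, 0.0, 1.2786, -0.15], 'dq': [0.0002, -0.003, -0.0048, -0.0003, -0.0019, 0.0014], 'joint_efforts': [0.0007, -40.6602, -29.3142, -0.0002, 0.0039, 0.0], 'eef_pos': [0.2885, -0.6097, 0.2302], 'tcp_rot': [0.9757, 0.2191, -0.0001, -0.0009], 'contact_force': [0.1017, 0.1624, -0.3848], 'wrist_torque': [0.0299, 0.0065, 0.0524], 'opening': 1.0032}
```

View pics/scene0.png

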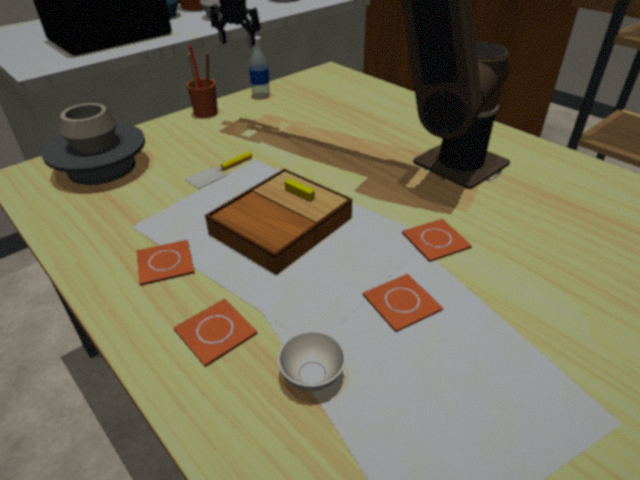

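View pics/side0.png

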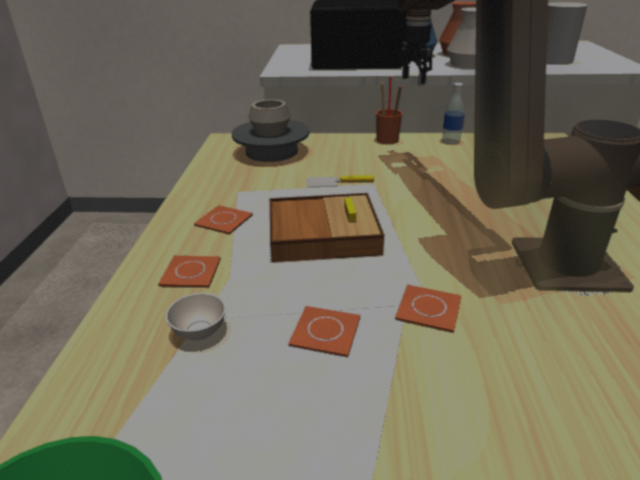

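View pics/wrist0.png

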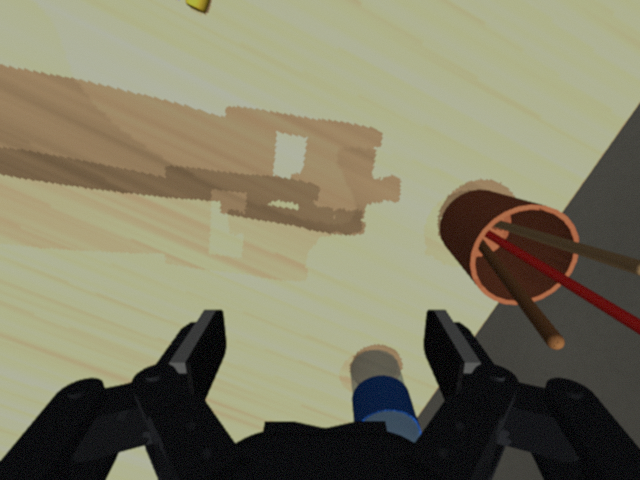

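The scene view shows the box at about (280,215), with its pale cover and yellow bar at (300,189). Four tile look-alikes sit at (165,261), (215,330), (402,301) and (437,238). A yellow spatula handle at (237,160) could be confused with the bar. In the side view the bar is at (351,209) and the tiles are at (224,218), (190,270), (325,330) and (430,306). The wrist view shows only the table, the pen cup at (510,250) and the bottle.

```bash
cat > m1.py <<'E'
from h import *
def blobs(c,lo,hi,amin=60):
    hsv=cv2.cvtColor(c['pixels'],cv2.COLOR_RGB2HSV); m=cv2.inRange(hsv,lo,hi)
    m=cv2.morphologyEx(m,cv2.MORPH_CLOSE,np.ones((7,7),np.uint8)) if amin>200 else m
    cs,_=cv2.findContours(m,cv2.RETR_EXTERNAL,cv2.CHAIN_APPROX_NONE)
    return [k for k in cs if cv2.contourArea(k)>amin]
def main():
  for n in ['scene0','side0']:
    c=load(n); print(n)
    for k in blobs(c,(3,150,130),(12,255,255),400):
        P=np.array([onz(c,p[0],0.008) for p in k])[:,:2].astype(np.float32)
        r=cv2.minAreaRect(P*1000); px=k.reshape(-1,2).mean(0)
        print(' red',px.round(),np.round(r[0],1),np.round(r[1],1),round(r[2],1), pt(c,px)[2].round(4))
    for k in blobs(c,(22,180,100),(34,255,255),60):
        px=k.reshape(-1,2).mean(0);p=pt(c,px)
        print(' yel',px.round(1),cv2.contourArea(k),p.round(4))
  print(c['mtx'])
if __name__=='__main__': main()
E
python3 m1.py
python3 - <<'E'
from h import *
a=load('scene0')['pixels'][150:350,120:480,::-1];b=load('side0')['pixels'][180:300,140:400,::-1]
cv2.imwrite('pics/crop1.png',cv2.resize(a,None,fx=2.2,fy=2.2,interpolation=2))
cv2.imwrite('pics/crop2.png',cv2.resize(b,None,fx=3,fy=3,interpolation=2))
E
```

```text
scene0
 red [214. 331.] [826.5  56.1] [107.3 107.5] 89.2 0.0123
 red [402. 302.] [522.4 236.8] [105.9 106.1] 77.7 0.0102
 red [164. 261.] [ 802.4 -178.7] [106.6 107. ] 67.5 0.0084
 red [436. 239.] [321.1 162.8] [106.  106.7] 72.5 0.0102
 yel [298.8 185.7] 135.5 [ 0.4782 -0.1181  0.0805]
 yel [236.2 159.1] 106.5 [ 0.4559 -0.4166  0.0174]
side0
 red [325. 330.] [524.  238.5] [104.8 105.8] 77.7 0.0078
 red [429. 307.] [324.7 164.7] [105.1 106.2] 72.7 0.0082
 red [190. 270.] [828.3  57.8] [104.9 105.7] 89.1 0.007
 red [222. 218.] [ 805.2 -176. ] [104.1 104.7] 67.8 0.0083
 yel [349.7 205.9] 91.0 [ 0.4791 -0.1167  0.0775]
 yel [357.  177.6] 84.0 [ 0.4557 -0.4152  0.0145]
[[494.95808894   0.         309.12787983]
 [  0.         494.95808894 243.32585465]
 [  0.           0.           1.        ]]
```

View pics/crop1.png

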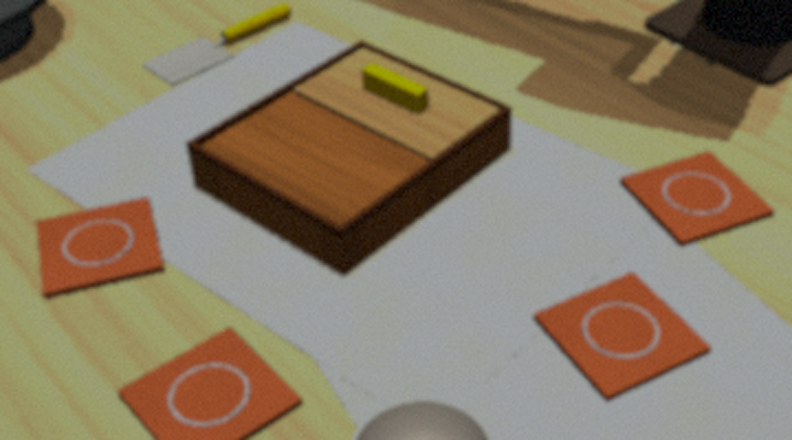

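View pics/crop2.png

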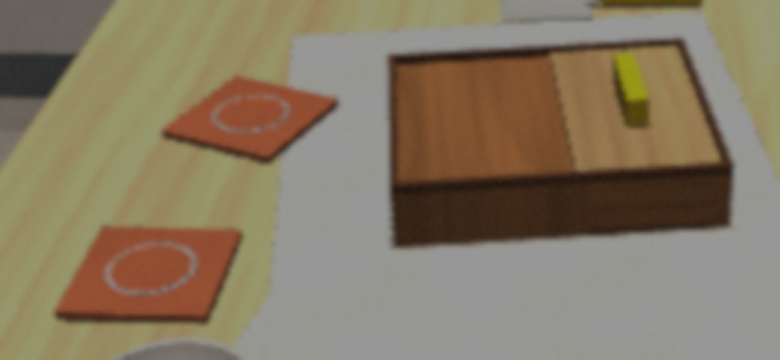

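Candidates for the tile, scene pixel and world position:
- (402,302): y = 0.238
- (436,239): y = 0.163
- (214,331): y = 0.056
- (164,261): y = -0.178

The farthest left is (402,302), at about (0.523, 0.238). For the bar, I choose the one on the pale plate at (299,186) rather than the spatula handle at (236,159). The crops confirm both choices. Next I triangulate the box's corners.

```bash
python3 - <<'E'
from h import *
a=load('scene0');b=load('side0')
A=np.array([[362,43],[511,108],[343,228],[189,146]])/2.2+[120,150]
B=np.array([[683,41],[730,165],[394,184],[389,57]])/3+[140,180]
L=np.array([[-120,-108],[-120,108],[136,108],[136,-108]])/1000
P=[]
for u,v in zip(A,B):
    p,e=tri(a,u,b,v); P.append(p); print(p.round(4),round(e,4),onz(a,u,.056).round(4)[:2],onz(b,v,.056).round(4)[:2])
def fit(P):
    P=np.array(P)[:,:2]; H=(L-L.mean(0)).T@(P-P.mean(0)); th=np.arctan2(H[0,1]-H[1,0],H[0,0]+H[1,1])
    R=np.array([[np.cos(th),-np.sin(th)],[np.sin(th),np.cos(th)]]); t=P.mean(0)-R@L.mean(0)
    return np.degrees(th),t,R,np.abs(P-(L@R.T+t)).max()
for Q in (P,[onz(a,u,.056) for u in A],[onz(b,u,.056) for u in B]):
    th,t,R,e=fit(Q); print('fit',th.round(2),t.round(4),e.round(4),'bar',(R@[-.058,0]+t).round(4))
# bar top: end corners by colour in each view
hs=[]
for c in (a,b):
    hsv=cv2.cvtColor(c['pixels'],cv2.COLOR_RGB2HSV); m=cv2.inRange(hsv,(22,180,60),(34,255,255))
    R_=cv2.connectedComponentsWithStats(m); 
    for i in range(1,R_[0]):
        if R_[2][i][4]>60: print(R_[2][i],R_[3][i])
E
```

```text
[ 0.4318 -0.2304  0.0546] 0.0015 [ 0.4323 -0.2297] [ 0.4322 -0.2259]
[ 0.4045 -0.0175  0.0588] 0.0017 [ 0.4005 -0.0215] [ 0.4045 -0.0206]
[0.6501 0.0156 0.0587] 0.0018 [0.6475 0.0119] [0.6509 0.0129]
[ 0.6826 -0.1937  0.0546] 0.0 [ 0.6835 -0.1919] [ 0.6821 -0.1909]
fit 8.03 [ 0.5343 -0.1076] 0.0041 bar [ 0.4769 -0.1157]
fit 8.63 [ 0.533 -0.109] 0.0063 bar [ 0.4757 -0.1177]
fit 8.0 [ 0.5345 -0.1072] 0.0057 bar [ 0.4771 -0.1153]
[222 152  29  17 188] [236.26595745 159.94148936]
[285 179  29  22 360] [299.32222222 189.35833333]
[341 176  32   5 149] [357.40268456 178.10067114]
[345 198  11  24 167] [349.94610778 209.16167665]
```

step_arm(
  targets=[
    [[1,0,0,0,-0.5],[1,0,0,0,-0.97],[1,0,0,0,-0.97],[1,0,0,0,-0.97],[1,0,0,0,-0.97],[1,0,0,0,-0.97],[1,0,0,0,-0.97],[1,0,0,0,-0.97],[1,0,0,0,-0.97],[1,0,0,0,-0.97]],
  ],
)

```text
time: 0.98
eef_pos: [0.2885, -0.6099, 0.2307]
tcp_rot: [0.811, 0.586, 0.0, -0.0]
contact_force: [-0.4, -0.3, 0.8]
opening: 1.004
```

step_arm(
  targets=[
    [[1,0,0,0,-0.97],[1,0,0,0,-0.97],[1,0,0,0,-0.97],[1,0,0,0,-0.97],[1,0,0,0,-0.97],[1,0,0,0,-0.48],[1,0,0,0,0],[1,0,0,0,0]],
  ],
)

```text
time: 1.65
eef_pos: [0.2886, -0.61, 0.2309]
tcp_rot: [0.656, 0.755, 0.0, -0.0]
contact_force: [0.5, 0.1, -0.6]
opening: 1.0
```

```bash
cat > go.py <<'E'
import sys
from h import *
from scipy.spatial.transform import Rotation as Ro
s=get_state(); R=Ro.from_quat(s['tcp_rot']).as_matrix(); p=np.array(s['eef_pos'])
print('t',round(s['time'],2),'p',p.round(4),'yaw',np.degrees(np.arctan2(R[1,0],R[0,0])).round(2),'zax',R[:,2].round(3),'open',round(s['opening'],3),'F',np.round(s['contact_force'],1),'q',np.round(s['qpos'],2))
if len(sys.argv)>3:
    g=np.array([float(v) for v in sys.argv[1:4]]); d=R.T@(g-p); print('tool shift mm',(d*1000).round(1),'units of 4cm',(d/.04).round(2))
E
python3 go.py 0.477 -0.116 0.23
```

```text
t 1.65 p [ 0.2886 -0.61    0.2309] yaw 98.04 zax [-0.     0.001 -1.   ] open 1.0 F [ 0.5  0.1 -0.6] q [-1.28  0.29  1.58  0.    1.28 -1.42]
tool shift mm [462.7 255.7   1.2] units of 4cm [11.57  6.39  0.03]
```

step_arm(
  targets=[
    [[1,0.4,0.22,0,0],[1,0.8,0.44,0,0],[1,0.8,0.44,0,0],[1,0.8,0.44,0,0],[1,0.8,0.44,0,0],[1,0.8,0.44,0,0],[1,0.8,0.44,0,0],[1,0.8,0.44,0,0],[1,0.8,0.44,0,0],[1,0.8,0.44,0,0]],
  ],
)

```text
time: 2.48
eef_pos: [0.4115, -0.2839, 0.2314]
tcp_rot: [0.656, 0.755, 0.0, 0.0]
contact_force: [0.3, -0.5, 0.1]
opening: 0.997
```

step_arm(
  targets=[
    [[1,0.8,0.44,0,0],[1,0.8,0.44,0,0],[1,0.8,0.44,0,0],[1,0.8,0.44,0,0],[1,0.77,0.45,0,0],[1,0,0,0,0],[1,0,0,0,0]],
  ],
)

```text
time: 3.07
eef_pos: [0.4767, -0.1143, 0.2314]
tcp_rot: [0.654, 0.756, -0.0, 0.0]
contact_force: [0.4, 0.0, -0.2]
opening: 1.003
```

```bash
python3 go.py 0.477 -0.116 0.23; python3 -c "
from h import *
snap('wrist','w1')"
```

```text
t 3.07 p [ 0.4767 -0.1143  0.2314] yaw 98.29 zax [-0. -0. -1.] open 1.003 F [ 0.4  0.  -0.2] q [-0.44 -0.13  2.02 -0.    1.25 -0.59]
tool shift mm [-1.7  0.1  1.4] units of 4cm [-0.04  0.    0.03]
```

View pics/w1.png

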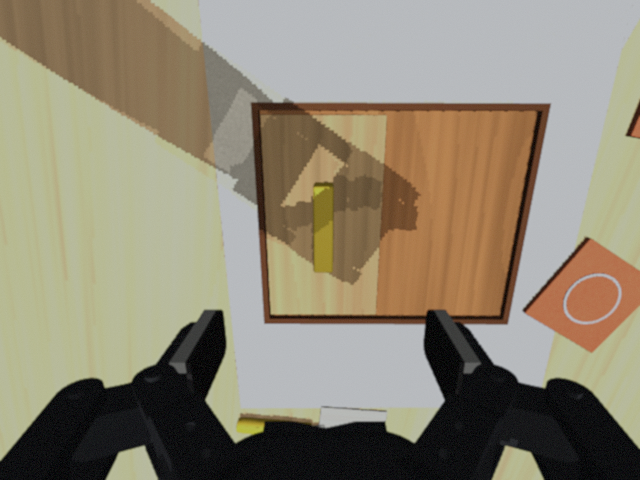

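The wrist view shows the bar upright at (323,228) on the pale plate, and the box lip running from (253,105) to (548,105) to (508,322) to (266,322). I now measure the bar and lip.

```bash
cat > bx.py <<'E'
from h import *
import sys
def quad(c,m,z):
    cs,_=cv2.findContours(m,cv2.RETR_EXTERNAL,cv2.CHAIN_APPROX_NONE); k=max(cs,key=cv2.contourArea)
    P=np.array([onz(c,p[0],z) for p in k])[:,:2].astype(np.float32)*1000
    return cv2.minAreaRect(P),k
if __name__=='__main__':
    c=load(sys.argv[1]); hsv=cv2.cvtColor(c['pixels'],cv2.COLOR_RGB2HSV)
    m=cv2.inRange(hsv,(22,170,50),(34,255,255)); m[400:]=0
    for z in (.078,.080,.082): print('bar',z,[np.round(v,1) for v in quad(c,m,z)[0]])
    k=quad(c,m,.08)[1]; r=cv2.minAreaRect(k);print('px',r); print('depth pt',pt(c,r[0]).round(4))
E
python3 bx.py w1
python3 - <<'E'
from h import *
c=load('w1');A=[[253,104],[266,322],[508,322],[548,105]]
# bar near/far ends of top triangulate: scene vs wrist, plate plane depth
for uv in ([290,290],[355,300],[285,130],[450,200],[260,200],[324,228]): print(uv,pt(c,uv).round(4))
for z in (.055,.058): 
    P=np.array([onz(c,u,z)[:2] for u in A]);print(z,P.round(4).tolist(),np.linalg.norm(P-np.roll(P,-1,0),axis=1).round(4)); 
    d1=P[3]-P[0];d2=P[2]-P[1];print(np.degrees(np.arctan2(d1[1],d1[0])),np.degrees(np.arctan2(d2[1],d2[0])),P.mean(0))
# height of bar: triangulate top corners
s=load('scene0');
hsv=cv2.cvtColor(s['pixels'][170:210,270:330],cv2.COLOR_RGB2BGR);cv2.imwrite('pics/bars.png',cv2.resize(hsv,None,fx=10,fy=10,interpolation=0))
hsv=cv2.cvtColor(c['pixels'][170:290,290:360],cv2.COLOR_RGB2BGR);cv2.imwrite('pics/barw.png',cv2.resize(hsv,None,fx=5,fy=5,interpolation=0))
E
```

```text
bar 0.078 [array([ 475.8, -119.3]), array([17.3, 81.8]), np.float64(7.9)]
bar 0.08 [array([ 475.7, -118.7]), array([17.2, 81.2]), np.float64(7.9)]
bar 0.082 [array([ 475.6, -118.1]), array([17.1, 80.7]), np.float64(7.9)]
px ((322.53094482421875, 226.9258575439453), (19.9530029296875, 88.03497314453125), 0.8550974130630493)
depth pt [ 0.4751 -0.1163  0.0823]
[290, 290] [ 0.4528 -0.1944  0.0568]
[355, 300] [ 0.5204 -0.1965  0.0557]
[285, 130] [ 0.4309 -0.0412  0.0562]
[450, 200] [ 0.5928 -0.0817  0.0491]
[260, 200] [ 0.4147 -0.1062  0.0568]
[324, 228] [ 0.4766 -0.1173  0.0815]
0.055 [[0.4012, -0.024], [0.4319, -0.2362], [0.6849, -0.199], [0.6524, 0.0119]] [0.2144 0.2557 0.2134 0.2537]
8.144353989027673 8.373243052537482 [ 0.54257521 -0.11181425]
0.058 [[0.4018, -0.0241], [0.4322, -0.2343], [0.6828, -0.1974], [0.6506, 0.0115]] [0.2124 0.2533 0.2114 0.2513]
8.144353989027673 8.373243052537486 [ 0.54184982 -0.11107353]
```

View pics/bars.png

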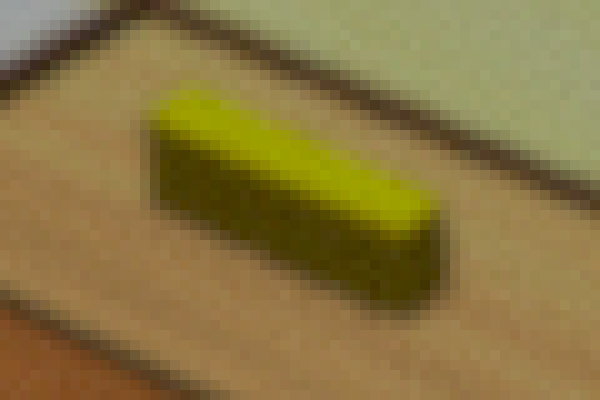

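View pics/barw.png

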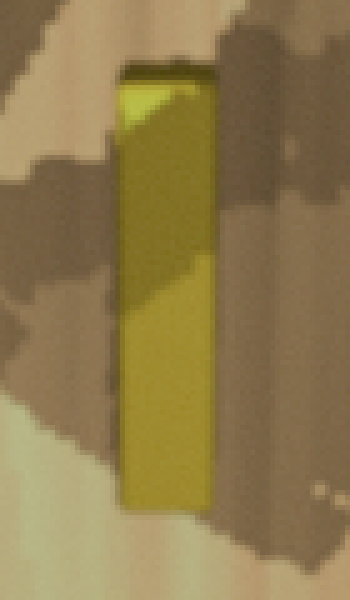

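```bash
python3 - <<'E'
from h import *
a=load('scene0');w=load('w1')
for u,v in (([309,193.5],[333.4,187]),([285,182.3],[332.6,271.6])): p,e=tri(a,u,w,v);print(p.round(4),round(e,4))
E
python3 go.py 0.476 -0.1175 0.10
```

```text
[ 0.4794 -0.0809  0.078 ] 0.0
[ 0.4896 -0.1575  0.0773] 0.004
t 3.12 p [ 0.4764 -0.1154  0.2313] yaw 98.18 zax [-0. -0. -1.] open 1.003 F [-0.4 -0.3  0.2] q [-0.44 -0.13  2.02 -0.    1.25 -0.59]
tool shift mm [ -1.9  -0.6 131.3] units of 4cm [-0.05 -0.02  3.28]
```

step_arm(
  targets=[
    [[0.6,-0.05,-0.02,0.4,0],[0.6,0,0,0.6,0],[0.6,0,0,0.6,0],[0.6,0,0,0.6,0],[0.6,0,0,0.6,0],[0.6,0,0,0.6,0],[0.6,0,0,0.4,0],[0.6,0,0,0,0]],
  ],
)

```text
time: 3.78
eef_pos: [0.4726, -0.1183, 0.0753]
tcp_rot: [0.656, 0.754, -0.001, -0.004]
contact_force: [-1.0, 0.6, -0.2]
opening: 0.597
```

```bash
python3 go.py 0.476 -0.1175 0.058;  python3 -c "
from h import *
snap('wrist','w2')"; python3 bx.py w2
```

```text
t 3.78 p [ 0.4726 -0.1183  0.0753] yaw 97.93 zax [-0.008  0.003 -1.   ] open 0.597 F [-1.   0.6 -0.2] q [-0.45  0.07  2.14 -0.    0.94 -0.59]
tool shift mm [ 0.2  3.6 17.3] units of 4cm [0.01 0.09 0.43]
bar 0.078 [array([ 476. , -118.5]), array([17.5, 86.5]), np.float64(8.2)]
bar 0.08 [array([ 475.8, -117.3]), array([17.3, 85.3]), np.float64(8.2)]
bar 0.082 [array([ 475.6, -116.2]), array([17. , 84.1]), np.float64(8.2)]
px ((331.5, 308.0), (166.0, 39.0), 90.0)
depth pt [ 0.4752 -0.113   0.0814]
```

View pics/w2.png

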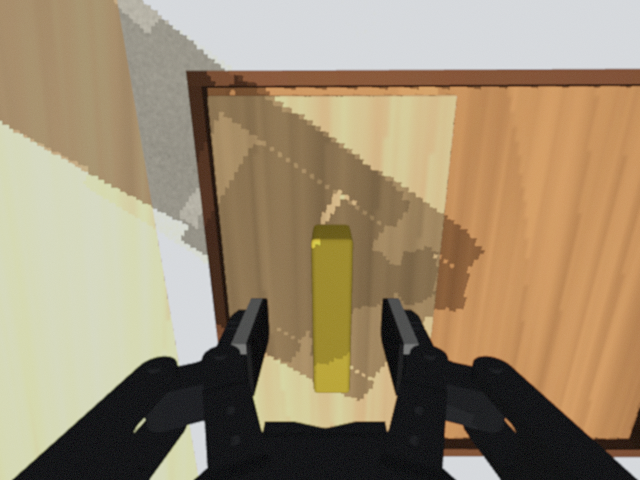

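The bar stands between the open fingers at (331,308), nearly centred, and its measured centre is (0.476, -0.117). I lower to it and close.

step_arm(
  targets=[
    [[0.6,0,0.05,0.2,0],[0.6,0,0,0.2,0],[0.6,0,0,0,0],[0.6,0,0,0,0]],
  ],
)

```text
time: 4.17
eef_pos: [0.4779, -0.1179, 0.0635]
tcp_rot: [0.655, 0.755, 0.0, 0.0]
contact_force: [-0.7, 0.1, -0.7]
opening: 0.602
```

```bash
python3 go.py 0.476 -0.1175 0.058
```

```text
t 4.17 p [ 0.4779 -0.1179  0.0635] yaw 98.1 zax [ 0. -0. -1.] open 0.602 F [-0.7  0.1 -0.7] q [-0.45  0.1   2.14 -0.    0.91 -0.59]
tool shift mm [ 0.7 -1.8  5.5] units of 4cm [ 0.02 -0.05  0.14]
```

step_arm(
  targets=[
    [[0.6,0,-0.05,0.15,0],[0.6,0,0,0,0],[0.2,0,0,0,0],[0,0,0,0,0],[0,0,0,0,0],[0,0,0,0,0],[0,0,0,0,0],[0,0,0,0,0]],
  ],
  squeeze=40,
)

```text
time: 4.83
eef_pos: [0.4761, -0.1181, 0.0577]
tcp_rot: [0.655, 0.755, 0.0, 0.0]
contact_force: [0.6, 1.4, 1.9]
opening: 0.198
```

```bash
python3 go.py 0.6077 -0.0987 0.058
```

```text
t 4.83 p [ 0.4761 -0.1181  0.0577] yaw 98.12 zax [ 0.001 -0.    -1.   ] open 0.198 F [0.6 1.4 1.9] q [-0.45  0.1   2.14  0.    0.89 -0.59]
tool shift mm [  0.6 133.   -0.3] units of 4cm [ 0.02  3.32 -0.01]
```

step_arm(
  targets=[
    [[0,0,0.15,0,0],[0,0,0.3,0,0],[0,0,0.3,0,0],[0,0,0.3,0,0],[0,0,0.3,0,0]],
  ],
)

```text
time: 5.25
eef_pos: [0.5293, -0.1105, 0.0577]
tcp_rot: [0.655, 0.755, -0.001, -0.001]
contact_force: [-3.9, -0.2, 4.4]
opening: 0.199
```

```bash
python3 go.py 0.6077 -0.0987 0.0577
```

```text
t 5.25 p [ 0.5293 -0.1105  0.0577] yaw 98.13 zax [-0.002 -0.    -1.   ] open 0.199 F [-3.9 -0.2  4.4] q [-0.39  0.21  2.02 -0.    0.91 -0.53]
tool shift mm [ 0.6 79.3 -0.1] units of 4cm [ 0.02  1.98 -0.  ]
```

step_arm(
  targets=[
    [[0,0,0.3,0,0],[0,0,0.3,0,0],[0,0,0.3,0,0],[0,0,0.3,0,0],[0,0,0.3,0,0],[0,0,0.2,0,0],[0,0,0.1,0,0],[0,0,0,0,0]],
  ],
)

```text
time: 5.92
eef_pos: [0.6016, -0.1003, 0.0577]
tcp_rot: [0.655, 0.755, 0.0, 0.001]
contact_force: [1.2, -0.5, 3.1]
opening: 0.201
```

```bash
python3 go.py 0.6077 -0.0987 0.0577
```

```text
t 5.92 p [ 0.6016 -0.1003  0.0577] yaw 98.13 zax [ 0.001 -0.    -1.   ] open 0.201 F [ 1.2 -0.5  3.1] q [-0.33  0.34  1.85  0.    0.95 -0.47]
tool shift mm [0.7 6.3 0. ] units of 4cm [0.02 0.16 0.  ]
```

Now I creep toward the far lip in small steps and watch the force.

step_arm(
  targets=[
    [[0,0,0.05,0,0],[0,0,0.05,0,0],[0,0,0,0,0],[0,0,0,0,0]],
  ],
)

```text
time: 6.25
eef_pos: [0.6042, -0.0999, 0.0577]
tcp_rot: [0.655, 0.755, -0.0, -0.0]
contact_force: [-1.4, -0.5, 5.1]
opening: 0.198
```

step_arm(
  targets=[
    [[0,0,0.03,0,0],[0,0,0.03,0,0],[0,0,0,0,0],[0,0,0,0,0]],
  ],
)

```text
time: 6.58
eef_pos: [0.6064, -0.0995, 0.0577]
tcp_rot: [0.655, 0.755, -0.0, -0.0]
contact_force: [-3.7, -0.2, 5.5]
opening: 0.202
```

```bash
python3 go.py 0.6077 -0.0987 0.0577; python3 -c "
from h import *
snap('wrist','w3')"
```

```text
t 6.58 p [ 0.6064 -0.0995  0.0577] yaw 98.11 zax [-0.001 -0.    -1.   ] open 0.202 F [-3.7 -0.2  5.5] q [-0.33  0.35  1.84 -0.    0.95 -0.47]
tool shift mm [0.6 1.4 0. ] units of 4cm [0.02 0.04 0.  ]
```

View pics/w3.png

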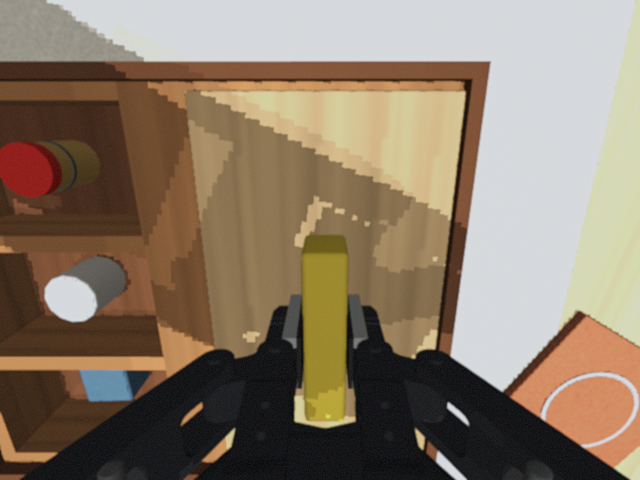

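The cover is almost at the far lip at (460,250). All pockets are open: the seal is in the +y one (red top at (30,168)), the plug in the middle, and the block on the right.

step_arm(
  targets=[
    [[0,0,0.03,0,0],[0,0,0.03,0,0],[0,0,0,0,0],[0,0,0,0,0]],
  ],
)

```text
time: 6.97
eef_pos: [0.6073, -0.0994, 0.0577]
tcp_rot: [0.655, 0.756, -0.002, -0.002]
contact_force: [-9.9, -1.5, 9.5]
opening: 0.199
```

The force rose to 10 N after only 1 mm of motion, so the cover is against the far lip. I ease back, release and rise.

step_arm(
  targets=[
    [[0,0,-0.04,0,0],[0,0,0,0,0],[0.3,0,0,0,0],[0.6,0,0,0,0],[0.6,0,0,0,0],[0.6,0,0,0,0],[0.6,0,0,0,0]],
  ],
)

```text
time: 7.55
eef_pos: [0.6076, -0.099, 0.0569]
tcp_rot: [0.655, 0.755, -0.0, -0.0]
contact_force: [-0.1, 0.6, -0.3]
opening: 0.6
```

step_arm(
  targets=[
    [[0.6,0,0,-0.3,0],[0.6,0,0,-0.6,0],[0.6,0,0,-0.8,0],[0.6,0,0,-0.8,0],[0.6,0,0,-0.8,0],[0.6,0,0,-0.6,0],[0.6,0,0,0,0]],
  ],
)

```text
time: 8.13
eef_pos: [0.6112, -0.1002, 0.2221]
tcp_rot: [0.655, 0.755, 0.003, 0.006]
contact_force: [1.0, -1.4, 0.2]
opening: 0.601
```

```bash
python3 go.py 0.4675 -0.050 0.20; python3 -c "
from h import *
for n in ['scene','side','wrist']: snap(n,n+'4')
a=load('scene4')['pixels'][140:290,190:370,::-1];b=load('side4')['pixels'][170:280,250:400,::-1]
a=cv2.resize(a,(720,600),interpolation=2);cv2.imwrite('pics/c4.png',a)
cv2.imwrite('pics/c4s.png',cv2.resize(b,None,fx=5,fy=5,interpolation=2))"
```

```text
t 8.13 p [ 0.6112 -0.1002  0.2221] yaw 98.12 zax [ 0.013 -0.004 -1.   ] open 0.601 F [ 1.  -1.4  0.2] q [-0.33  0.17  1.74  0.    1.23 -0.47]
tool shift mm [  70.2 -135.4   20. ] units of 4cm [ 1.75 -3.39  0.5 ]
```

View pics/wrist4.png

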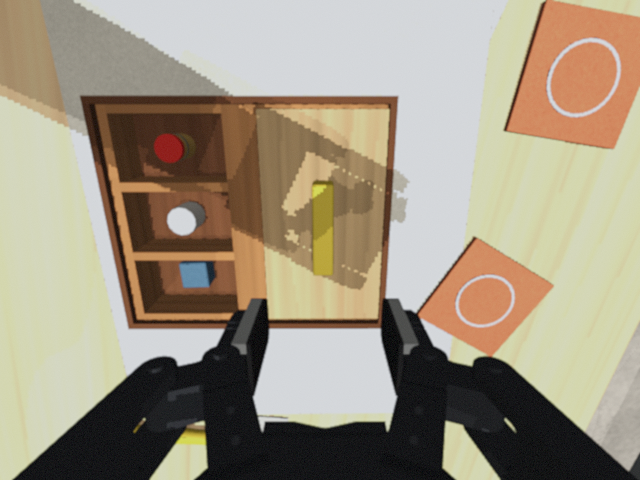

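View pics/c4.png

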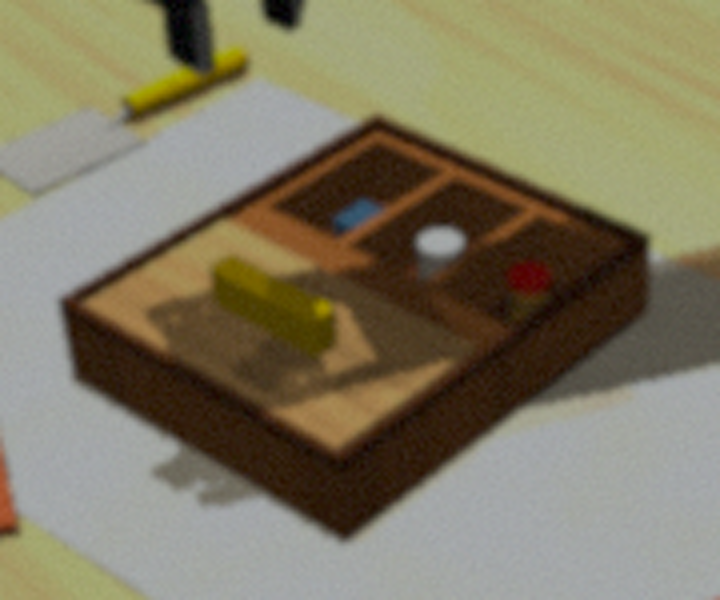

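View pics/c4s.png

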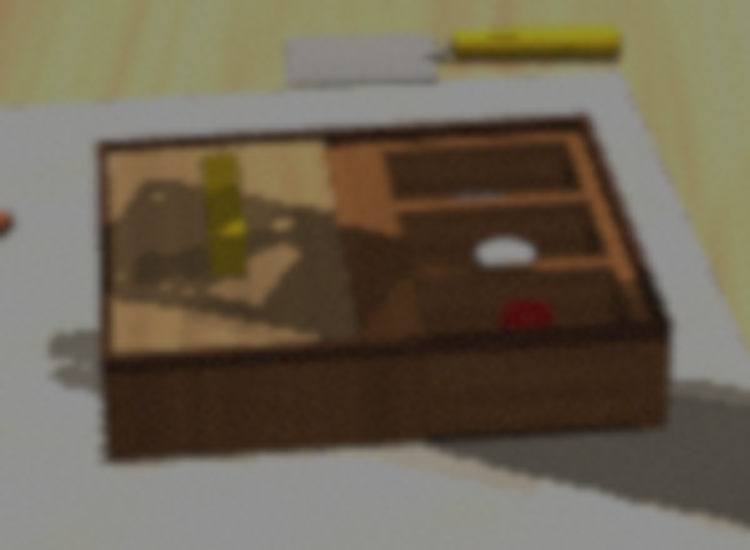

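The cover lies flat against the far lip, with its grip bar at (323,228) in the wrist view. The seal's red top is at (170,148) in the wrist view, in the +y pocket. The white plug at (183,218) and the blue block at (196,273) are the other two things. I triangulate the red top.

```bash
cat > red.py <<'E'
from h import *
import sys
def red(c):
    hsv=cv2.cvtColor(c['pixels'],cv2.COLOR_RGB2HSV)
    m=cv2.inRange(hsv,(172,150,60),(180,255,255))|cv2.inRange(hsv,(0,200,60),(3,255,255))
    n,_,st,ce=cv2.connectedComponentsWithStats(m)
    return [(st[i],ce[i]) for i in range(1,n) if st[i][4]>25]
if __name__=='__main__':
    C={n:load(n) for n in sys.argv[1:]}; best={}
    for n,c in C.items():
        for s,ce in red(c): print(n,s,ce.round(1),'z=.042:',onz(c,ce,.042).round(4),'depth',pt(c,ce).round(4))
        r=red(c); 
        if r: best[n]=max(r,key=lambda a:a[0][4])[1]
    k=list(best)
    for i in range(len(k)):
        for j in range(i): p,e=tri(C[k[i]],best[k[i]],C[k[j]],best[k[j]]); print(k[i],k[j],p.round(4),e.round(4))
E
python3 red.py scene4 side4 wrist4
```

```text
scene4 [317 205  11   8  51] [321.8 208.7] z=.042: [ 0.464  -0.0555  0.042 ] depth [ 0.4653 -0.054   0.0435]
side4 [351 230   9   5  27] [354.9 232.4] z=.042: [ 0.4666 -0.0537  0.042 ] depth [ 0.4666 -0.0558  0.0408]
wrist4 [155 134  29  29 555] [168.7 147.7] z=.042: [ 0.4635 -0.0557  0.042 ] depth [ 0.4645 -0.0555  0.0442]
side4 scene4 [ 0.4664 -0.0527  0.0435] 0.0018
wrist4 scene4 [ 0.4635 -0.0558  0.0417] 0.0003
wrist4 side4 [ 0.4652 -0.0553  0.0419] 0.0032
```

```bash
python3 go.py 0.4645 -0.0555 0.15
```

```text
t 8.28 p [ 0.6075 -0.0991  0.2134] yaw 98.12 zax [ 0. -0. -1.] open 0.6 F [-0.5 -0.4 -1.3] q [-0.33  0.17  1.75 -0.    1.22 -0.47]
tool shift mm [  63.3 -135.4   63.4] units of 4cm [ 1.58 -3.38  1.59]
```

step_arm(
  targets=[
    [[0.5,0.2,-0.42,0,0],[0.5,0.28,-0.6,0,0],[0.5,0.28,-0.6,0.2,0],[0.5,0.28,-0.6,0.4,0],[0.5,0.28,-0.6,0.5,0],[0.5,0.26,-0.56,0.49,0],[0.5,0,0,0,0],[0.5,0,0,0,0],[0.5,0,0,0,0]],
  ],
)

```text
time: 9.03
eef_pos: [0.4651, -0.0558, 0.1494]
tcp_rot: [0.655, 0.755, -0.0, -0.0]
contact_force: [0.4, 0.4, 0.7]
opening: 0.498
```

```bash
python3 go.py 0.4645 -0.0555 0.013; python3 -c "
from h import *
snap('wrist','w5')"; python3 red.py scene4 wrist4 w5
```

```text
t 9.03 p [ 0.4651 -0.0558  0.1494] yaw 98.11 zax [-0.  0. -1.] open 0.498 F [0.4 0.4 0.7] q [-0.34 -0.09  2.14  0.    1.09 -0.48]
tool shift mm [  0.4  -0.6 136.4] units of 4cm [ 0.01 -0.01  3.41]
scene4 [317 205  11   8  51] [321.8 208.7] z=.042: [ 0.464  -0.0555  0.042 ] depth [ 0.4653 -0.054   0.0435]
wrist4 [155 134  29  29 555] [168.7 147.7] z=.042: [ 0.4635 -0.0557  0.042 ] depth [ 0.4645 -0.0555  0.0442]
w5 [307 224  32  31 642] [322.5 238.7] z=.042: [ 0.4634 -0.0552  0.042 ] depth [ 0.4633 -0.0544  0.0446]
wrist4 scene4 [ 0.4635 -0.0558  0.0417] 0.0003
w5 scene4 [ 0.4636 -0.0555  0.0417] 0.0005
w5 wrist4 [ 0.4634 -0.0556  0.0414] 0.0004
```

View pics/w5.png

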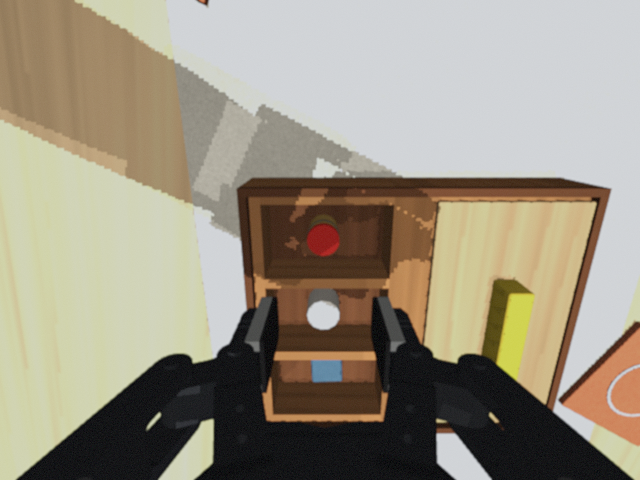

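The wrist view shows the red top at (322,239), centred between the fingers at (265,320) and (385,320). All views agree on (0.4635, -0.0555), with the top at 0.0417. I descend.

step_arm(
  targets=[
    [[0.5,0,-0.04,0.3,0],[0.5,0,0,0.5,0],[0.5,0,0,0.5,0],[0.5,0,0,0.5,0],[0.5,0,0,0.4,0],[0.5,0,0,0.2,0],[0.5,0,0,0,0],[0.5,0,0,0,0]],
  ],
)

```text
time: 9.75
eef_pos: [0.4645, -0.0564, 0.0544]
tcp_rot: [0.655, 0.755, 0.0, 0.0]
contact_force: [0.6, 0.1, 0.9]
opening: 0.501
```

```bash
python3 go.py 0.4635 -0.0555 0.014; python3 -c "
from h import *
snap('wrist','w6')"
```

```text
t 9.75 p [ 0.4645 -0.0564  0.0544] yaw 98.11 zax [ 0.001 -0.    -1.   ] open 0.501 F [0.6 0.1 0.9] q [-0.34  0.06  2.2   0.    0.88 -0.48]
tool shift mm [ 1.  -0.9 40.4] units of 4cm [ 0.03 -0.02  1.01]
```

View pics/w6.png

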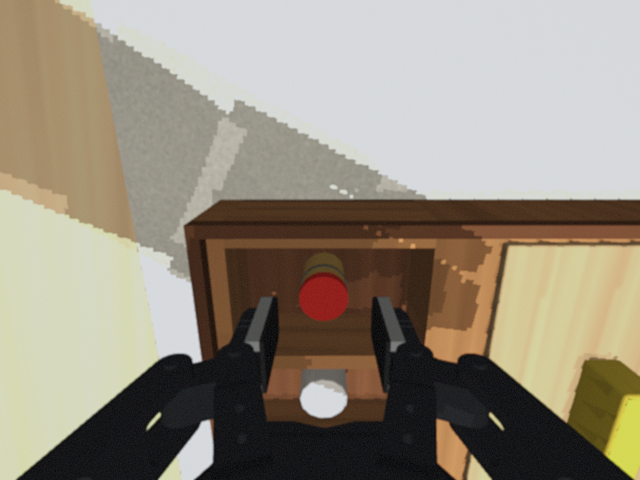

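The seal's top is at (324,297), midway between the finger pads. I lower the last 40 mm and close.

step_arm(
  targets=[
    [[0.5,0.02,-0.02,0.25,0],[0.5,0,0,0.3,0],[0.5,0,0,0.3,0],[0.5,0,0,0.15,0],[0.5,0,0,0,0],[0.5,0,0,0,0]],
  ],
)

```text
time: 10.3
eef_pos: [0.4626, -0.0553, 0.0138]
tcp_rot: [0.655, 0.755, 0.0, 0.0]
contact_force: [1.2, 0.5, 0.1]
opening: 0.495
```

step_arm(
  targets=[
    [[0.3,0,0,0,0],[0,0,0,0,0],[0,0,0,0,0],[0,0,0,0,0],[0,0,0,0,0],[0,0,0,0,0]],
  ],
  squeeze=40,
)

```text
time: 10.8
eef_pos: [0.4633, -0.0556, 0.0147]
tcp_rot: [0.655, 0.755, 0.0, 0.001]
contact_force: [-0.4, 0.5, 6.1]
opening: 0.27
```

Gripped at an opening of about 23 mm, which matches the 24 mm diameter. I lift slowly at first.

step_arm(
  targets=[
    [[0,0,0,-0.1,0],[0,0,0,-0.2,0],[0,0,0,-0.4,0],[0,0,0,-0.5,0],[0,0,0,-0.5,0],[0,0,0,-0.5,0],[0,0,0,-0.5,0],[0,0,0,-0.5,0],[0,0,0,-0.3,0],[0,0,0,-0.1,0]],
  ],
)

```text
time: 11.63
eef_pos: [0.4634, -0.0556, 0.1603]
tcp_rot: [0.655, 0.755, 0.001, 0.002]
contact_force: [-0.8, 0.1, -1.4]
opening: 0.266
```

```bash
python3 - <<'E'
from h import *
from m1 import blobs
snap('wrist','w7'); snap('side','side7'); c=snap('scene','scene7')
s=load('side0');a=load('scene0')
# white ring on target tile: centroid of ring pixels, both views
for n,c,u in (('scene',a,(402,301)),('side',s,(325,330))):
    x0,y0=u[0]-45,u[1]-30; cr=c['pixels'][y0:y0+60,x0:x0+90]; hsv=cv2.cvtColor(cr,cv2.COLOR_RGB2HSV)
    tile=cv2.inRange(hsv,(3,150,100),(12,255,255)); k=max(cv2.findContours(tile,0,1)[0],key=cv2.contourArea)
    hull=np.zeros_like(tile); cv2.fillPoly(hull,[cv2.convexHull(k)],255); hull=cv2.erode(hull,np.ones((7,7),np.uint8))
    m=cv2.inRange(hsv,(0,0,90),(180,150,255))&hull; yx=np.argwhere(m)[:,::-1]+[x0,y0]
    P=np.array([onz(c,p,.008) for p in yx])[:,:2].astype(np.float32)*1000
    e=cv2.fitEllipse(P); print(n,len(P),np.round(e[0],1),np.round(e[1],1), yx.mean(0).round(1))
    globals()['px_'+n]=proj(c,[e[0][0]/1000,e[0][1]/1000,.008])[0]
print(tri(a,px_scene,s,px_side))
E
python3 go.py 0.5235 0.2375 0.15
```

```text
scene 333 [520.1 235.3] [63.9 64.9] [402.1 299.8]
side 350 [524.4 235.8] [63.8 64.7] [325.1 328.4]
(array([0.52384132, 0.23824571, 0.01143946]), np.float64(0.0019736722594812005))
t 11.78 p [ 0.462  -0.0551  0.1573] yaw 98.11 zax [-0.001  0.    -1.   ] open 0.269 F [-0.3  0.4 -1.4] q [-0.34 -0.11  2.14 -0.    1.11 -0.48]
tool shift mm [281.  102.2   7.3] units of 4cm [7.02 2.56 0.18]
```

View pics/w7.png

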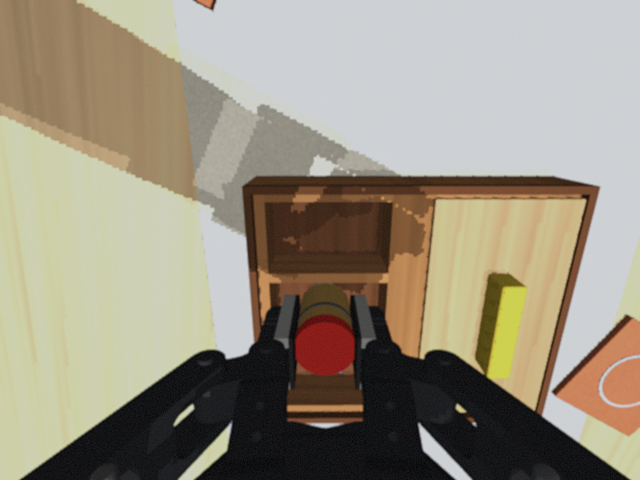

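The seal hangs upright between the pads at (325,340) and its pocket is empty. I carry it toward the tile, stopping short for a wrist look.

step_arm(
  targets=[
    [[0,0.25,0.12,0,0],[0,0.5,0.25,0,0],[0,0.6,0.25,0,0],[0,0.6,0.25,0,0],[0,0.6,0.25,0,0],[0,0.6,0.25,0,0],[0,0.6,0.25,0,0],[0,0.6,0.25,0,0],[0,0.4,0.25,0,0],[0,0.25,0.25,0,0]],
  ],
)

```text
time: 12.62
eef_pos: [0.5269, 0.1588, 0.1557]
tcp_rot: [0.655, 0.756, -0.001, -0.001]
contact_force: [0.5, 0.2, -0.8]
opening: 0.265
```

step_arm(
  targets=[
    [[0,0,0,0,0],[0,0,0,0,0],[0,0,0,0,0]],
  ],
)

```text
time: 12.87
eef_pos: [0.5271, 0.156, 0.1565]
tcp_rot: [0.655, 0.755, -0.001, -0.001]
contact_force: [0.0, -0.3, -1.3]
opening: 0.267
```

```bash
python3 -c "
from h import *
snap('wrist','w8')"; python3 go.py 0.522 0.236 0.10
```

```text
t 12.92 p [0.5272 0.1557 0.1568] yaw 98.08 zax [-0.002 -0.    -1.   ] open 0.267 F [ 1.  -0.3 -1.1] q [ 0.1   0.09  1.95 -0.    1.11 -0.04]
tool shift mm [80.3  6.3 56.7] units of 4cm [2.01 0.16 1.42]
```

View pics/w8.png

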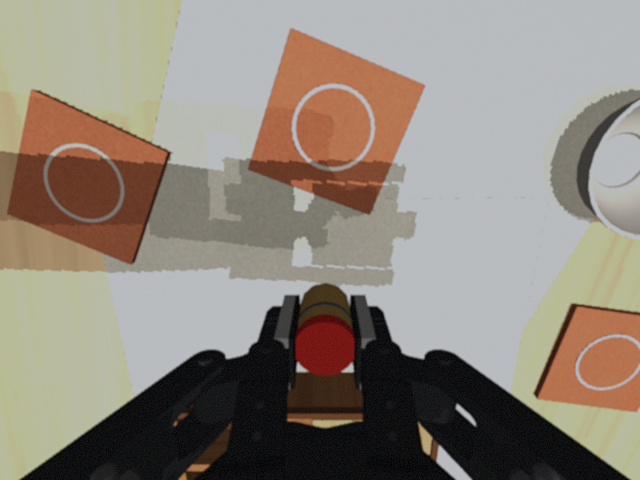

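The target tile is uppermost (farthest left), with its ring centre near (334,127). Look-alikes are at (84,182) and (605,360).

```bash
cat > ring.py <<'E'
from h import *
import sys
c=load(sys.argv[1]);u0,v0=int(sys.argv[2]),int(sys.argv[3]);a=load('scene0')
hsv=cv2.cvtColor(c['pixels'],cv2.COLOR_RGB2HSV); m=cv2.inRange(hsv,(0,0,120),(180,110,255))
n,l,st,ce=cv2.connectedComponentsWithStats(m)
for i in range(1,n):
    x,y,w,h,A=st[i]
    if 50<w<150 and 50<h<150 and x<u0<x+w and y<v0<y+h:
        yx=np.argwhere(l==i)[:,::-1]; P=np.array([onz(c,p,.008) for p in yx])[:,:2].astype(np.float32)*1000
        e=cv2.fitEllipse(P); print(st[i],'centre',np.round(e[0],1),np.round(e[1],1))
        q=proj(c,[e[0][0]/1000,e[0][1]/1000,.008])[0]
        for n2,px in (('scene0',proj(a,[.5201,.2353,.008])[0]),): print('tri',[np.round(v,4) for v in tri(c,q,a,px)])
E
python3 ring.py w8 334 127
```

```text
[ 291   83   85   89 1442] centre [521.9 236.5] [63.6 63.8]
tri [array([0.5218, 0.2365, 0.0101]), np.float64(0.0)]
```

step_arm(
  targets=[
    [[0,0.2,0.02,0,0],[0,0.4,0.03,0.2,0],[0,0.5,0.04,0.4,0],[0,0.5,0.04,0.5,0],[0,0.3,0.03,0.5,0],[0,0.12,0,0.4,0],[0,0,0,0.3,0],[0,0,0,0.1,0],[0,0,0,0,0],[0,0,0,0,0]],
  ],
)

```text
time: 13.75
eef_pos: [0.5236, 0.2366, 0.0624]
tcp_rot: [0.656, 0.755, 0.0, 0.0]
contact_force: [0.2, -0.1, 0.1]
opening: 0.266
```

```bash
python3 go.py 0.522 0.2365 0.018;python3 -c "
from h import *
snap('wrist','w9')"; python3 go.py 0.522 0.2365 0.018
```

```text
t 13.75 p [0.5236 0.2366 0.0624] yaw 98.06 zax [ 0.001  0.    -1.   ] open 0.266 F [ 0.2 -0.1  0.1] q [ 0.25  0.27  1.94 -0.    0.94  0.11]
tool shift mm [ 0.2 -1.6 44.4] units of 4cm [ 0.   -0.04  1.11]
t 13.8 p [0.524  0.2367 0.063 ] yaw 98.06 zax [ 0.002  0.    -1.   ] open 0.269 F [ 0.4 -0.2 -1.2] q [ 0.25  0.27  1.94 -0.    0.94  0.11]
tool shift mm [ 0.1 -2.1 45. ] units of 4cm [ 0.   -0.05  1.12]
```

View pics/w9.png

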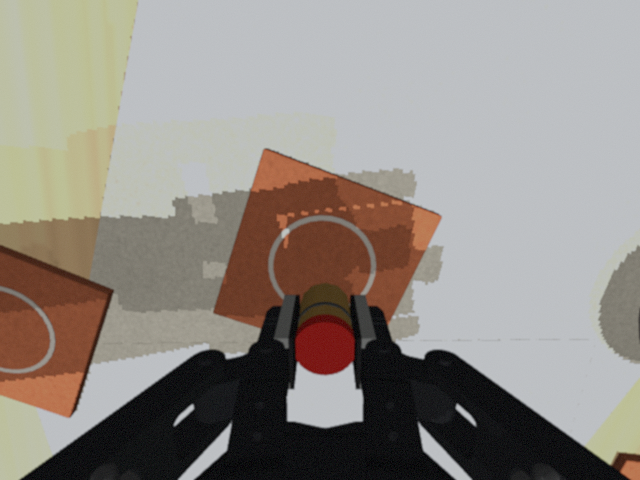

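The seal hangs over the chosen tile, with the ring centred near (322,265) and partly hidden. I lower it, slowly at the end.

step_arm(
  targets=[
    [[0,0,-0.04,0.2,0],[0,0,0,0.3,0],[0,0,0,0.3,0],[0,0,0,0.2,0],[0,0,0,0,0],[0,0,0,0,0]],
  ],
)

```text
time: 14.3
eef_pos: [0.5205, 0.2365, 0.0203]
tcp_rot: [0.655, 0.755, -0.001, -0.001]
contact_force: [0.4, -1.0, -0.9]
opening: 0.263
```

step_arm(
  targets=[
    [[0,0,0,0.05,0],[0,0,0,0.03,0],[0,0,0,0,0],[0,0,0,0,0]],
  ],
)

```text
time: 14.63
eef_pos: [0.5217, 0.2369, 0.0189]
tcp_rot: [0.655, 0.755, 0.0, 0.0]
contact_force: [-0.2, 0.3, -0.9]
opening: 0.264
```

```bash
python3 go.py 0.522 0.2365 0.017
```

```text
t 14.63 p [0.5217 0.2369 0.0189] yaw 98.12 zax [ 0.001  0.    -1.   ] open 0.264 F [-0.2  0.3 -0.9] q [ 0.25  0.33  1.95 -0.    0.86  0.11]
tool shift mm [-0.4  0.2  1.9] units of 4cm [-0.01  0.01  0.05]
```

step_arm(
  targets=[
    [[0,0,0,0.03,0],[0,0,0,0,0],[0,0,0,0,0]],
  ],
)

```text
time: 14.88
eef_pos: [0.5214, 0.2368, 0.0174]
tcp_rot: [0.655, 0.755, 0.0, 0.0]
contact_force: [0.5, -0.1, -1.4]
opening: 0.268
```

step_arm(
  targets=[
    [[0,0,0,0.03,0],[0,0,0,0,0],[0,0,0,0,0]],
  ],
)

```text
time: 15.13
eef_pos: [0.5217, 0.2369, 0.0168]
tcp_rot: [0.655, 0.755, 0.0, 0.0]
contact_force: [-1.5, -0.3, 3.4]
opening: 0.263
```

It touches down at TCP z 0.0168, as expected. I release and retreat.

step_arm(
  targets=[
    [[0.3,0,0,0,0],[0.35,0,0,0,0],[0.45,0,0,0,0],[0.6,0,0,0,0],[0.6,0,0,0,0],[0.6,0,0,0,0]],
  ],
)

```text
time: 15.63
eef_pos: [0.5214, 0.2368, 0.016]
tcp_rot: [0.655, 0.755, -0.0, -0.0]
contact_force: [-0.2, -1.0, -0.4]
opening: 0.598
```

step_arm(
  targets=[
    [[0.6,0,0,-0.15,0],[0.6,0,0,-0.4,0],[0.6,0,0,-0.6,0],[0.6,0,0,-0.7,0],[0.6,0,0,-0.7,0],[0.6,0,0,-0.7,0],[0.6,0,0,-0.4,0],[0.6,0,0,0,0],[0.6,0,0,0,0]],
  ],
)

```text
time: 16.38
eef_pos: [0.522, 0.2369, 0.1633]
tcp_rot: [0.655, 0.755, 0.001, 0.001]
contact_force: [0.4, -0.5, -0.8]
opening: 0.601
```

```bash
python3 go.py; python3 -c "
from h import *
for n in ['scene','side','wrist']: snap(n,n+'10')
a=load('scene10')['pixels'][140:360,190:490,::-1]
cv2.imwrite('pics/c10.png',cv2.resize(a,(780,572),interpolation=2))"; python3 red.py scene10 side10 wrist10
```

```text
t 16.38 p [0.522  0.2369 0.1633] yaw 98.12 zax [ 0.003  0.001 -1.   ] open 0.601 F [ 0.4 -0.5 -0.8] q [0.25 0.13 1.89 0.   1.12 0.11]
scene10 [399 282  12  10  84] [403.9 286.6] z=.042: [0.5198 0.236  0.042 ] depth [0.5239 0.2389 0.0469]
side10 [320 311  11   8  69] [324.8 314.3] z=.042: [0.5245 0.2378 0.042 ] depth [0.5245 0.239  0.043 ]
wrist10 [312 221  30  30 665] [326.7 236. ] z=.042: [0.5218 0.2362 0.042 ] depth [0.5216 0.2376 0.0465]
side10 scene10 [0.5238 0.2393 0.0451] 0.003
wrist10 scene10 [0.5216 0.237  0.0442] 0.0004
wrist10 side10 [0.5233 0.2356 0.04  ] 0.0028
```

View pics/c10.png

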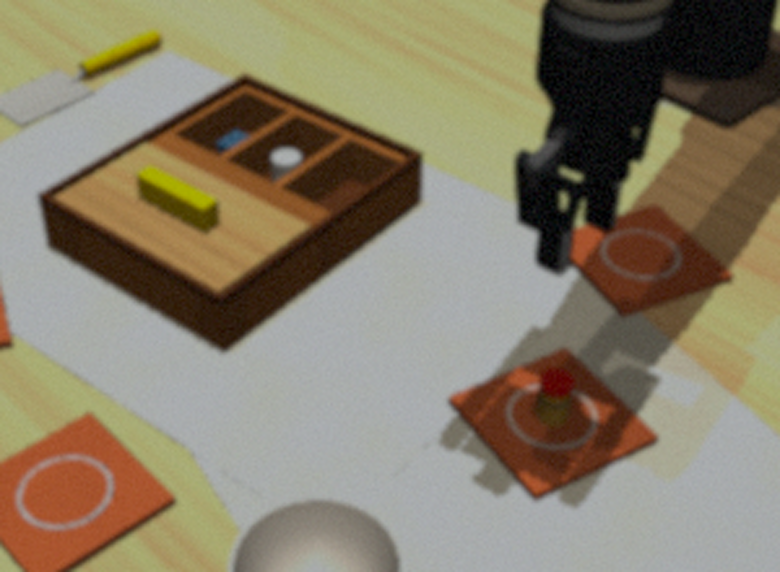

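View pics/wrist10.png

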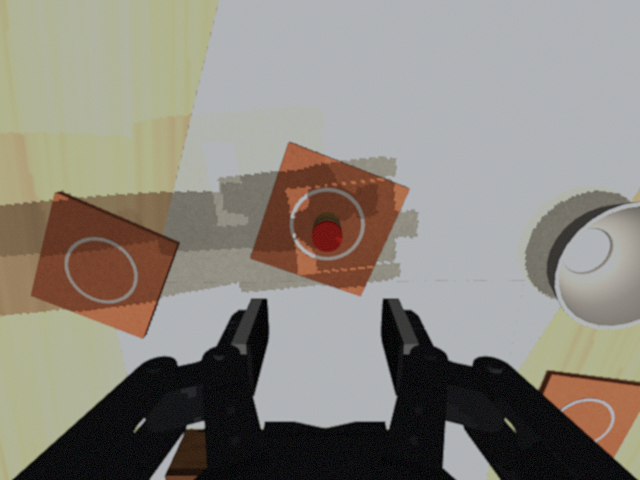

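View pics/side10.png

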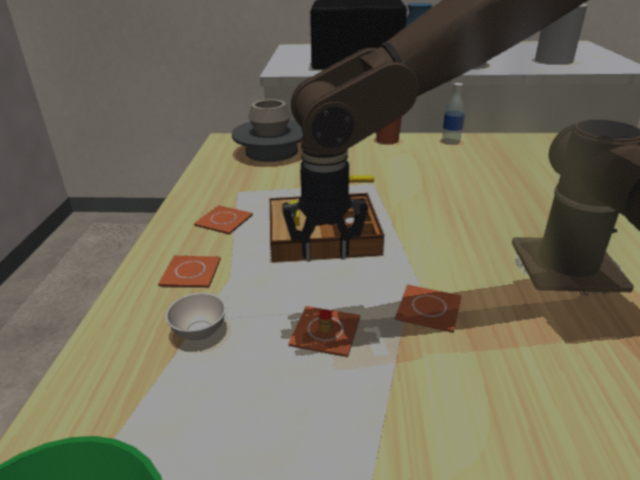

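The seal stands upright inside the ring, with its red top at (327,236) in the wrist view and its centre within about 1 mm of the tile's. The cover lies flat at the far end, and the plug and block are untouched. I hand the job in.

```bash
python3 -c "
from plant import sign_off
print(sign_off())"
```

```text
the job is handed in; nothing more can be done
None
```

The job is done and handed in at about 16.5 s on the robot's clock.

- **Cover:** I pinched the yellow bar and slid the cover about 131 mm along the box, without lifting it, until the force rose to about 10 N at the far lip. The last pictures show it still lying flat there, with all three pockets open.
- **Seal:** I lifted it out of the left (+y) pocket and set it on the leftmost of the four look-alike tiles. It touched down at the expected height.
- **Last checks:** The wrist camera and its pairing with the scene camera put the seal at about (0.522, 0.237), against a ring centre of (0.522, 0.2365). It stands upright and the gripper was about 0.15 m clear.
- **Disagreements:** The side camera reads 2–3 mm off from the others, about what its calibration allows. The seal's top height came out at 40–45 mm, against an expected 44 mm.

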